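Put the mate cups away behind the safety catch

ROBOT

A 6-joint arm with a two-finger parallel gripper is mounted at the origin on the work surface. World frame = base frame: x ahead of the robot, y to its left, z up, the work surface at z = 0. Lengths are in m, angles in rad, forces in N, time in s.
With the tool pointing down it reaches from about 0.4 to 0.925 m from the base axis. Payload 12.5 kg.
Tool frame: the origin (TCP) lies on the centre line of the jaws, within the pads' length; the fingertips stand env.tip_reach ahead of it and the grasp point (between the pads) lies 11 mm behind it (env.tip_reach is the distance from the TCP to the fingertips, in m); x points along the fingers, y is the direction in which the jaws open and shut, and the axes are right-handed (so a half turn about x gives the same grasp; the last joint's range is limited). The gripper opens to 95 mm and grips with 3 to 60 N. Pads are 20 mm wide; open, the fingers measure 119 mm over their backs; the gripper's body (75 mm by 180 mm) begins 59 mm behind the grasp point.
Start: joints at [-1.396, 0.491, 1.559, -0, 1.092, -0.106], TCP at [0.173, -0.601, 0.223] pointing down, gripper open.
Joint ranges: [-3.1, 3.1], [-0.84, 2.19], [0.05, 2.79], [-1.13, 4.28], [0.06, 2.93], [-2.69, 2.69]. Speed limits (rad/s): [2.22, 2.22, 2.79, 3.14, 3.14, 3.14].

INTERFACE

Orientations are given as a 3x3 rotation matrix whose columns are the frame's x, y, z axes.
In Python, from plant import env gives the robot as it stands. Calls block until the motion is done:
- env.goto(position, orientation): joint-space move of the TCP to a pose.
- env.servo_line(position, ori=None, rate=0.15): straight line of the TCP; ori=None keeps the orientation; rate is the mean speed in m/s.
- env.movej(angles): joint-space move.
- env.set_gripper(opening): opening from 0.0 (shut) to 1.0 (fully open); the grip force is fixed at half the most; returns when the fingers have stopped.
- env.hold(seconds).
- env.ik(position, orientation): joint angles nearest the present ones, or None.
- env.read_camera(name): name is "scene" or "top" or "wrist"; returns a dict with "image" (384x512x3 uint8, blue, green, red), "vfov" (degrees; the focal length in pixels is half the picture's height over the tangent of half this angle, whatever the lens; pixels are square), "cx", "cy" (the principal point, pixels), "R" (3x3) and "t" (3): a world point X has camera coordinates R X + t. Camera axes: x right, y down, z forward; pixel columns grow to the right and rows downward; lengths in m; the calibration is good to about 2 mm. A picture is of the moment at which its call begins. There is no depth.
A pose or a line that the arm cannot do raises env.IKError and nothing moves.
- env.close_job(): hands the job in, once; it reports no verdict.
Trained networks look in a picture, given as the dict that the camera call returned (one of the last four; its "shot" number tells which), for a name from the list of things; names that differ only in an ending like _2 or _b are one class to them, and where a whole thing is asked for, a point or a joint stands for the part that bears it (a point fixed in the world has none). Each returns a list of dicts, best first, with "confidence" (0 to 1); they miss things now and then, are a little off and sometimes report something else, mostly with a low value. They report only what shows in the picture. A call takes as long as a camera call. They do not tell look-alikes from the thing itself.
- env.outline_of(picture, query): "pixels" (384x512 bool, what is visible of it) and "extent" ([left, top, right, bottom] in pixels, round what is visible of it).
Readings, each from a call of its own:
- env.read_time_s(): time.
- env.read_joints(): joint angles.
- env.read_qvel(): joint speeds.
- env.read_joint_efforts(): joint torques, N m.
- env.read_tool_pos(): TCP position.
- env.read_ee_rot(): TCP orientation.
- env.read_wrist_force(): force on the tool from outside, world axes, zero at the start.
- env.read_ft_torque(): the same for the moment, N m.
- env.read_opening(): opening from 0.0 (shut) to 1.0 (fully open).
Only numpy, scipy, OpenCV 4.12 (cv2) and the standard library are available. Lean on these libraries where they do the work, as an engineer would, in place of code of your own. Each camera call takes 0.05 s, during which the arm holds its last target.

TASK

Put the steel mate cups away in the little cabinet: reach down through the gap behind its door's top edge to press the hidden safety catch while you pull the door open to at least a right angle, and slide the tray out until its brass pointers stand at the brass marks on the runner. Nest every cup that is out on the console upright in the tray's cup holder, one inside another, lowering each gently and letting go before it is pressed tight. Then slide the tray fully home and shut the door until the catch snaps up again, leaving the other things on the console where they are.

Things in the scene. Friction and masses are not known exactly. Their poses are not given: they have to be found in the camera images.
- door_hinge (a point): point on the hinge line at the height of the door's top edge (155 mm above the table); its frame turns with the door. Door shut: x points into the cabinet (away from the robot), y along the door towards the hinge side (the robot's left), z up. The shut door fills x 0 to 14 mm, y -200 to 0 mm (free edge at y = -200), z -139 to 0
- door (a joint): hinge angle of the wooden door in rad: 0 shut, grows as the free edge swings towards the robot, up to 2.0; stays where it is left (0.06 N m of friction). The catch leaves it about 0.02 rad of play when latched
- door_free_edge (a point): middle of the door's top edge at its free (right-hand) end; 200 mm from the hinge line
- catch_pad (a point): top centre of the catch's white thumb pad, 42 (x) by 32 mm, on the back of the door: 31 mm below its top edge, 23 mm behind its back face, 168 mm from the hinge; moves and turns with the door. It lies in the gap between shut door and top board, 46 mm front to back, full width, open from above; only pad, tongue, barb and (at mid width) the tray's post are in it
- catch (a joint): how far the catch is pressed down, m: 0 up (sprung), 0.018 at its stop; 2.5 N to start, 8 N at its stop. A barb hooks behind a bar under the top board's front edge and frees the door when pressed 9 mm or more. The barb's back slopes, so the door can be pushed shut without touching the catch, which dips and snaps up (5 to 10 N of push near the free edge)
- cabinet: brown wooden cabinet fixed on the console, 210 wide, 155 high, 205 mm deep; origin on the table under the middle of the shut door's front face; x into the cabinet, y to the hinge side, z up. Hinge line at (0, 100 mm). Top board from x = 60 to 205 mm, 12 mm thick, top at 155 mm. A runner board 150 mm wide, 10 mm thick lies on the table from x = -200 mm inwards
- tray (a joint): how far the aluminium tray is slid out (cabinet -x, towards the robot), m: 0 fully home, 0.19 at the front stop; 0.16 when its brass pointers stand at the brass marks on the runner. 1.5 N of friction; it stays where it is left. The shut door blocks it; the door must stand at 1.5 rad or more to let it pass
- tray_grip (a point): top centre of the tray's upright grip post, 14 mm (x) by 18 mm (y), its top 134 mm above the table and free all the way down to the tray floor; it stands at cabinet x = 34 mm when the tray is home, in the gap, and can be pinched from above across y. Frame as the cabinet's
- holder: dark steel tapered cup holder fixed on the tray, of the same shape as the cups, open upwards; origin at the centre of its underside (16.5 mm above the table), 93 mm behind the grip post; its rim is 52 mm above the origin
- cup0: plain steel tapered cup without handle, standing on the console; may be absent: 52 mm high, outer radius 22 mm at the foot and 33 mm at the rim, wall 3 mm, 120 g; origin at the centre of its underside, z up. Nested in the holder or another cup it rests about 15 to 20 mm above that one's origin. All cups are alike; any order will do
- cup1: plain steel tapered cup without handle, standing on the console; may be absent: 52 mm high, outer radius 22 mm at the foot and 33 mm at the rim, wall 3 mm, 120 g; origin at the centre of its underside, z up. Nested in the holder or another cup it rests about 15 to 20 mm above that one's origin. All cups are alike; any order will do
- cup2: plain steel tapered cup without handle, standing on the console; may be absent: 52 mm high, outer radius 22 mm at the foot and 33 mm at the rim, wall 3 mm, 120 g; origin at the centre of its underside, z up. Nested in the holder or another cup it rests about 15 to 20 mm above that one's origin. All cups are alike; any order will do
- bowl: white ceramic key bowl, 130 mm wide, 45 mm high; origin at the centre of its underside; a bystander, to be left alone
- keys: steel key ring lying in the bowl; origin at the centre of its underside; a bystander, to be left alone
- case: black hard sunglasses case, 165 by 65 by 45 mm; origin at the centre of its underside; a bystander, to be left alone
- flashlight: aluminium flashlight lying down, 132 mm long, 36 mm thick; origin at the centre of its underside; a bystander, to be left alone
- stopper: glass bottle stopper standing on its end, 36 mm wide, 50 mm high; origin at the centre of its underside; a bystander, to be left alone
- clip_stand: empty spring clip on a wooden stand, 70 mm square foot, 148 mm high; origin at the centre of its underside; a bystander, to be left alone
Mind the look-alikes: they are no part of the job. Leave any blue look-alike of the cup0 alone.

How it is judged:
On the way, in this order (a step that is already met when the one before it is completed fails the run):
1. the catch is pressed down while the door is still shut (value of joint catch above 0.007 m and value of joint door below 0.06 rad).
2. the door stands open at a right angle or wider (value of joint door above 1.48 rad), for 0.2 s.
3. the tray is out with its pointers at the marks (value of joint tray between 0.148 and 0.172 m), for 0.3 s.
4. all cups are nested upright in the holder and let go, the tray still out (horizontal distance between each of cup0, cup1, cup2 and holder below 0.008 m and angle between each of cup0, cup1, cup2's own z axis and vertical below 0.12 rad and z of cup0 in the frame of holder between 0.01 and 0.075 m and z of cup1 in the frame of holder between 0.01 and 0.075 m and z of cup2 in the frame of holder between 0.01 and 0.075 m and contact force between the fingers and cup0 below 0.3 N and contact force between the fingers and cup1 below 0.3 N and contact force between the fingers and cup2 below 0.3 N and value of joint tray above 0.1 m), for 0.3 s.
5. the tray is fully home (value of joint tray below 0.008 m), for 0.2 s.
At the end, for the whole second after the job is handed in: The door is shut (within 0.04 rad) with its catch sprung up (within 3 mm), the tray is home (within 10 mm), and every cup present stands nested on the holder's axis (within 8 mm, 0.12 rad), its foot 10 to 75 mm above the holder's, at rest (value of joint door below 0.04 rad and value of joint catch below 0.003 m and value of joint tray below 0.01 m and horizontal distance between each of cup0, cup1, cup2 and holder below 0.008 m and angle between each of cup0, cup1, cup2's own z axis and vertical below 0.12 rad and z of cup0 in the frame of holder between 0.01 and 0.075 m and z of cup1 in the frame of holder between 0.01 and 0.075 m and z of cup2 in the frame of holder between 0.01 and 0.075 m and linear speed of each of cup0, cup1, cup2 below 0.02 m/s); the robot touches nothing.
It fails at once if a cup is pressed into another cup or the holder with more than 45 N (contact force between cup0 and cup1 above 45 N or contact force between any of cup0, cup1 and cup2 above 45 N or contact force between any of cup0, cup1, cup2 and holder above 45 N).
It fails at once if a bystander is moved more than 60 mm (distance of any of bowl, keys, case, flashlight, stopper, clip_stand from where it was at the start of the episode above 0.06 m).
Of cup0, cup1, cup2 only 2 to 3 are there at a start; the rules pass over those that are not, and their reading is None.
At some moment in a run one of cup0, cup1, cup2 may be knocked a few centimetres aside while the robot is not near it.
It also fails if it takes over 200 s, if anything falls off the work surface, if the arm or the gripper's body presses on something with over 40 N, if the wrist force passes 120 N, or if a joint passes its speed limit or range.

## Working session

There is one attempt and no reset: what is moved stays moved. The work goes in short steps, each a Python script; the robot and the scene stay as the last script left them, time stands still between calls to the robot, and variables do not carry over. Pictures are saved under pics/ and viewed, and the job is handed in when it is done.

```bash
ls; mkdir -p pics; python3 - <<'E'
from plant import env
import cv2,numpy as np
print(env.tip_reach, env.read_time_s(), env.read_tool_pos(), env.read_ee_rot())
for n in ["scene","top","wrist"]:
    p=env.read_camera(n); cv2.imwrite(f"pics/a_{n}.png",p["image"])
    print(n,p["vfov"],p["cx"],p["cy"],np.round(p["R"],3).tolist(),np.round(p["t"],3))
E
```

```text
pics
0.008 0.0 [ 0.17319231 -0.60024939  0.22205816] [[-1.72335409e-04  2.77104160e-01 -9.60839869e-01]
 [ 1.17013515e-03 -9.60839170e-01 -2.77104168e-01]
 [-9.99999301e-01 -1.17206736e-03 -1.58662706e-04]]
scene 49.00110480855488 257.1697332209275 193.83291526832215 [[0.312, 0.95, 0.001], [0.64, -0.21, -0.739], [-0.702, 0.232, -0.673]] [-0.204 -0.278  1.753]
top 47.33434823103771 251.75618299487732 194.33168095161733 [[0.013, -1.0, 0.003], [-0.995, -0.013, -0.102], [0.102, -0.001, -0.995]] [0.022 0.592 1.358]
wrist 67.08926987389118 250.79059690156456 194.110883415131 [[0.276, -0.961, -0.002], [-0.919, -0.265, 0.291], [-0.28, -0.078, -0.957]] [-0.624 -0.032  0.392]
```

View pics/a_scene.png

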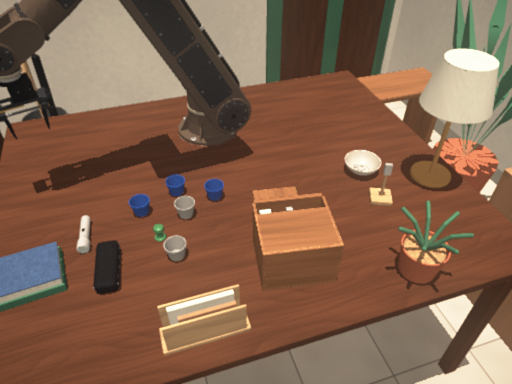

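View pics/a_top.png

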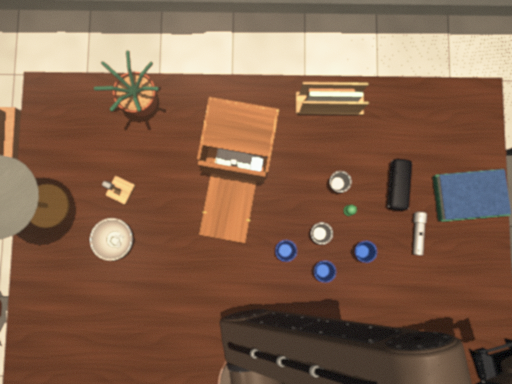

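View pics/a_wrist.png

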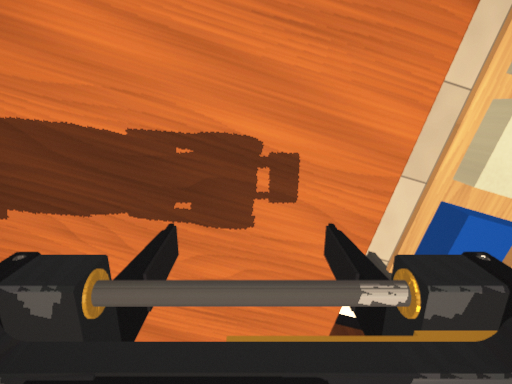

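```bash
cat > h.py <<'E'
from plant import env
import cv2,numpy as np
def proj(p,X):
    X=np.atleast_2d(X); c=X@np.array(p["R"]).T+np.array(p["t"])
    f=p["image"].shape[0]/2/np.tan(np.radians(p["vfov"])/2)
    return np.c_[p["cx"]+f*c[:,0]/c[:,2],p["cy"]+f*c[:,1]/c[:,2]]
def unproj(p,uv,z):
    f=p["image"].shape[0]/2/np.tan(np.radians(p["vfov"])/2)
    R=np.array(p["R"]);t=np.array(p["t"])
    d=R.T@np.array([(uv[0]-p["cx"])/f,(uv[1]-p["cy"])/f,1.]); o=-R.T@t
    return o+d*(z-o[2])/d[2]
E
python3 - <<'E'
from h import *
for n in ["top","scene"]:
    p=env.read_camera(n); im=p["image"]
    x0,y0,x1,y1=(185,85,295,255) if n=="top" else (235,175,355,295)
    s=4 if n=="top" else 5
    c=cv2.resize(im[y0:y1,x0:x1],None,fx=s,fy=s,interpolation=cv2.INTER_CUBIC)
    if n=="top": c=cv2.rotate(c,cv2.ROTATE_90_CLOCKWISE)
    cv2.imwrite(f"pics/b_{n}.png",c)
    for q in ["cabinet","door","tray","tray_grip","catch_pad","cup0","bowl","keys","case","flashlight","stopper","clip_stand"]:
        for r in env.outline_of(p,q): print(n,q,round(r["confidence"],2),r["extent"], np.round(unproj(p,np.argwhere(r["pixels"])[:, ::-1].mean(0),0.05),3))
E
```

```text
top cabinet 0.91 [197.0, 96.2, 280.6, 243.3] [0.685 0.089 0.05 ]
top door 0.94 [197.8, 154.5, 267.6, 180.7] [0.666 0.081 0.05 ]
top tray 0.82 [214.9, 148.2, 254.8, 169.2] [0.702 0.088 0.05 ]
top tray_grip 0.97 [215.0, 149.1, 256.0, 170.6] [0.702 0.088 0.05 ]
top tray_grip 0.19 [412.6, 214.2, 427.5, 251.5] [ 0.478 -0.49   0.05 ]
top catch_pad 0.55 [251.9, 158.6, 260.8, 168.8] [0.687 0.018 0.05 ]
top cup0 0.88 [276.2, 241.4, 296.7, 263.7] [ 0.417 -0.077  0.05 ]
top cup0 0.87 [329.3, 174.9, 350.0, 191.1] [ 0.633 -0.245  0.05 ]
top cup0 0.74 [311.4, 223.7, 329.7, 244.2] [ 0.471 -0.187  0.05 ]
top cup0 0.66 [314.8, 263.2, 338.1, 284.8] [ 0.354 -0.197  0.05 ]
top cup0 0.58 [355.0, 240.8, 374.9, 261.4] [ 0.417 -0.324  0.05 ]
top bowl 0.85 [89.1, 218.5, 130.6, 258.8] [0.445 0.464 0.05 ]
top keys 0.58 [117.7, 231.3, 122.9, 249.3] [0.444 0.438 0.05 ]
top case 0.84 [386.2, 157.9, 410.9, 213.3] [ 0.627 -0.431  0.05 ]
top flashlight 0.91 [411.3, 212.2, 425.4, 254.3] [ 0.48  -0.489  0.05 ]
top stopper 0.55 [102.5, 179.2, 134.8, 206.7] [0.599 0.446 0.05 ]
top clip_stand 0.84 [104.7, 178.9, 133.4, 2
[... 491 characters left out ...]
7  0.05 ]
scene cup0 0.57 [206.5, 183.2, 223.4, 200.5] [ 0.436 -0.079  0.05 ]
scene bowl 0.69 [346.7, 147.1, 382.2, 176.7] [0.463 0.459 0.05 ]
scene keys 0.74 [175.1, 194.5, 193.2, 217.5] [ 0.49  -0.187  0.05 ]
scene keys 0.2 [255.6, 194.0, 322.7, 213.1] [0.576 0.129 0.05 ]
scene case 0.88 [92.6, 239.9, 121.9, 292.0] [ 0.661 -0.435  0.05 ]
scene flashlight 0.96 [75.4, 211.6, 92.2, 252.5] [ 0.516 -0.491  0.05 ]
scene flashlight 0.36 [260.9, 208.9, 270.7, 216.1] [0.59  0.046 0.05 ]
scene flashlight 0.23 [163.6, 233.6, 188.3, 260.6] [ 0.65  -0.244  0.05 ]
scene stopper 0.67 [152.4, 220.0, 165.6, 238.9] [ 0.573 -0.279  0.05 ]
scene clip_stand 0.74 [372.2, 161.5, 391.6, 205.5] [0.616 0.448 0.05 ]
```

View pics/b_top.png

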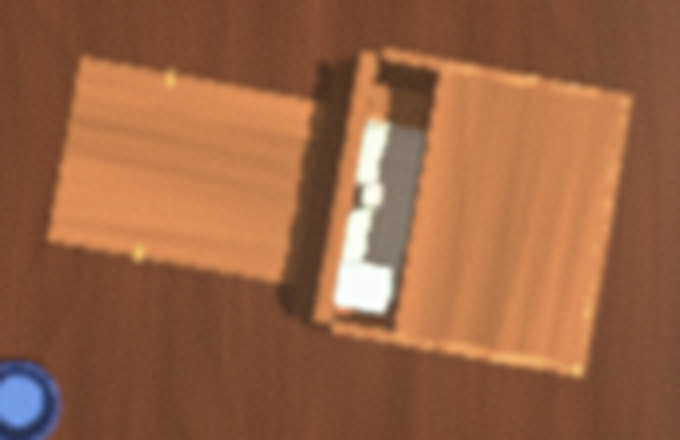

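View pics/b_scene.png

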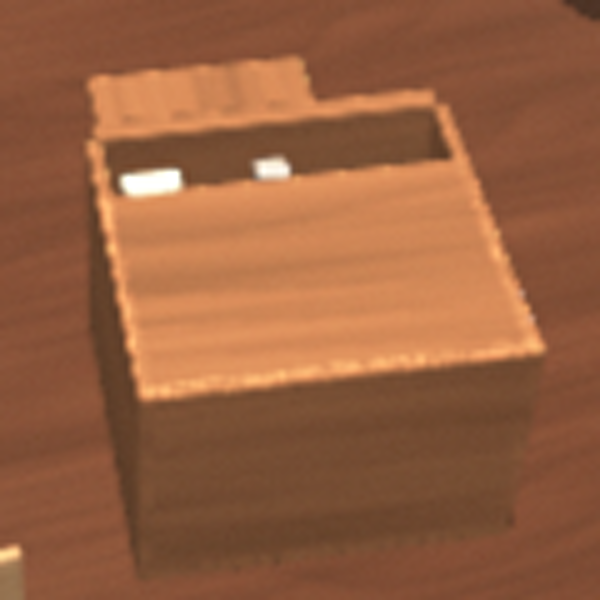

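```bash
cat >> h.py <<'E'
def cabT(q):
    x,y,a=q; c,s=np.cos(a),np.sin(a)
    return np.array([[c,-s,0,x],[s,c,0,y],[0,0,1,0],[0,0,0,1.]])
def cab(q,P): return np.atleast_2d(P)@cabT(q)[:3,:3].T+cabT(q)[:3,3]
E
python3 - <<'E'
from h import *
from scipy.optimize import least_squares
pt=env.read_camera("top"); ps=env.read_camera("scene")
T=[((80,58),(-.2,.075,.01)),((48,242),(-.2,-.075,.01)),((633,95),(.205,.105,.155)),((582,375),(.205,-.105,.155)),((362,50),(0,.1,.155)),((316,322),(0,-.1,.155))]
S=[((142,400),(.205,-.105,.155)),((543,352),(.205,.105,.155)),((90,140),(0,-.1,.155)),((435,92),(0,.1,.155)),((90,78),(-.2,-.075,.01)),((303,58),(-.2,.075,.01)),((140,578),(.205,-.105,0)),((513,525),(.205,.105,0))]
ut=np.array([[185+(y+.5)/4-.5,85+(679.5-x)/4-.5] for (x,y),_ in T]);Xt=np.array([b for _,b in T])
us=np.array([[235+(x+.5)/5-.5,175+(y+.5)/5-.5] for (x,y),_ in S]);Xs=np.array([b for _,b in S])
f=lambda q:np.r_[(proj(pt,cab(q,Xt))-ut).ravel(),(proj(ps,cab(q,Xs))-us).ravel()]
r=least_squares(f,[.6,.08,-.1],loss="soft_l1")
for g,nm in((lambda q:(proj(pt,cab(q,Xt))-ut).ravel(),"top"),(lambda q:(proj(ps,cab(q,Xs))-us).ravel(),"scene")):
    rr=least_squares(g,[.6,.08,-.1]); print(nm,rr.x); print(np.round(g(r.x).reshape(-1,2),1).tolist())
print(r.x)
q=r.x
print("pad",cab(q,[.037,-.068,.124]),"grip",cab(q,[.034,0,.134]))
for n in((pt,"t"),(ps,"s")):
    im=n[0]["image"].copy()
    print(n[1],proj(n[0],cab(q,[[.037,-.068,.124],[.034,0,.134]])).round(1).tolist())
E
```

```text
top [ 0.64907314  0.09063455 -0.16001454]
[[-0.7, -0.5], [-0.4, -0.2], [-0.3, -0.3], [-0.1, -1.0], [-0.3, -0.2], [-0.4, 0.2]]
scene [ 0.65174322  0.0924342  -0.16386473]
[[-0.2, -0.0], [0.8, -0.3], [0.1, -3.6], [-0.9, -1.2], [-1.0, -0.3], [-1.0, -0.8], [-0.3, 0.7], [-1.0, 1.5]]
[ 0.65006036  0.09175058 -0.16173793]
pad [[0.67562718 0.01867981 0.124     ]] grip [[0.68361662 0.08627543 0.134     ]]
t [[255.9, 163.1], [233.1, 159.5]]
s [[265.8, 214.6], [289.2, 208.7]]
```

```bash
cat >> h.py <<'E'
Q=np.array([0.65006,0.09175,-0.1617])
def down(ang):
    "tool pointing down, tool y at world angle ang"
    y=np.array([np.cos(ang),np.sin(ang),0]);x=np.array([0,0,-1.])
    return np.c_[x,y,np.cross(x,y)]
def save(p,name,box=None,s=1):
    im=p["image"]
    if box: x0,y0,x1,y1=box; im=im[y0:y1,x0:x1]
    cv2.imwrite("pics/"+name,cv2.resize(im,None,fx=s,fy=s,interpolation=cv2.INTER_CUBIC))
E
python3 - <<'E'
from h import *
pad=cab(Q,[.032,-.068,.112])[0]
for base in (np.pi/2,-np.pi/2):
    for th in np.arange(0,1.9,.3):
        H=np.array([0,.1]);v=np.array([.032,-.168]);c,s=np.cos(-th),np.sin(-th)
        w=H+np.array([[c,-s],[s,c]])@v
        P=cab(Q,[*w,.13])[0]; j=env.ik(P,down(base+Q[2]-th)); print(base,th,P.round(3),None if j is None else j.round(2))
P=cab(Q,[-.08,0,.34])[0]
env.goto(P,down(-np.pi/2+Q[2]))
p=env.read_camera("wrist");save(p,"c_w.png"); print(p["R"],p["t"],-np.array(p["R"]).T@p["t"],env.read_tool_pos())
p=env.read_camera("top");save(p,"c_t.png")
p=env.read_camera("scene");save(p,"c_s.png")
E
```

```text
1.5707963267948966 0.0 [0.671 0.019 0.13 ] [-0.07  0.65  1.53 -0.    0.96 -1.48]
1.5707963267948966 0.3 [0.62  0.026 0.13 ] [-0.06  0.59  1.66 -0.    0.89 -1.17]
1.5707963267948966 0.6 [0.573 0.047 0.13 ] [-0.03  0.53  1.78 -0.    0.83 -0.84]
1.5707963267948966 0.8999999999999999 [0.535 0.081 0.13 ] [ 0.03  0.49  1.86 -0.    0.79 -0.48]
1.5707963267948966 1.2 [0.508 0.124 0.13 ] [ 0.11  0.47  1.91 -0.    0.77 -0.1 ]
1.5707963267948966 1.5 [0.496 0.174 0.13 ] [ 0.21  0.47  1.9  -0.    0.77  0.3 ]
1.5707963267948966 1.7999999999999998 [0.499 0.225 0.13 ] [ 0.3   0.5   1.85 -0.    0.79  0.69]
-1.5707963267948966 0.0 [0.671 0.019 0.13 ] [-0.07  0.65  1.53 -0.    0.96  1.66]
-1.5707963267948966 0.3 [0.62  0.026 0.13 ] [-0.06  0.59  1.66 -0.    0.89  1.97]
-1.5707963267948966 0.6 [0.573 0.047 0.13 ] [-0.03  0.53  1.78 -0.    0.83  2.3 ]
-1.5707963267948966 0.8999999999999999 [0.535 0.081 0.13 ] [ 0.03  0.49  1.86 -0.    0.79  2.66]
-1.5707963267948966 1.2 [0.508 0.124 0.13 ] None
-1.5707963267948966 1.5 [0.496 0.174 0.13 ] None
-1.5707963267948966 1.7999999999999998 [0.499 0.225 0.13 ] [ 0.3   0.5   1.85 -0.    0.79 -2.45]
[[-0.16258588 -0.98669365 -0.0012158 ]
 [-0.94374397  0.15514888  0.29202079]
 [-0.28794643  0.04862586 -0.9564112 ]] [0.19652803 0.45637948 0.66297491] [0.65355933 0.09086847 0.50104327] [0.57120816 0.10407146 0.33985673]
```

View pics/c_w.png

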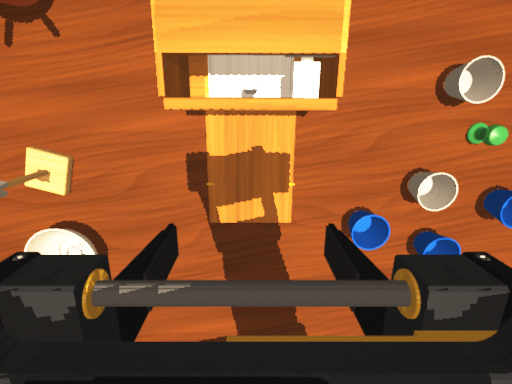

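View pics/c_t.png

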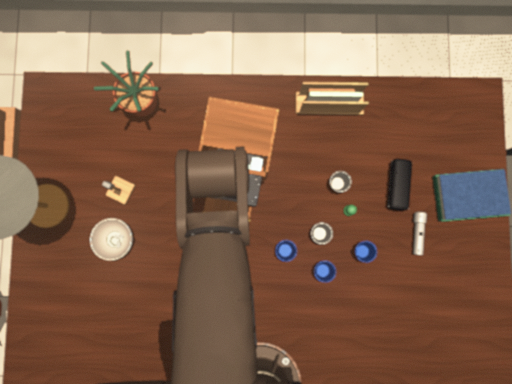

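View pics/c_s.png

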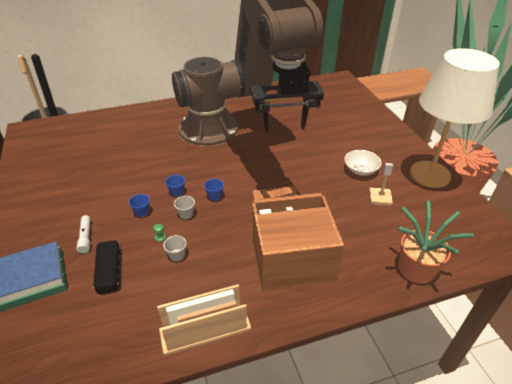

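```bash
python3 - <<'E'
from h import *
p=env.read_camera("wrist")
L={"door fl":(0,.1,.155),"door fr":(0,-.1,.155),"door bl":(.014,.1,.155),"door br":(.014,-.1,.155),"runL":(-.2,.075,.01),"runR":(-.2,-.075,.01),"boardL":(.06,.105,.155),"boardR":(.06,-.105,.155),"pad":(.037,-.068,.124),"post":(.034,0,.134)}
uv=proj(p,cab(Q,list(L.values())))
for k,u in zip(L,uv): print(k,u.round(1))
im=cv2.resize(p["image"],None,fx=3,fy=3,interpolation=cv2.INTER_CUBIC)
for u in uv: cv2.circle(im,tuple(int(round((v+.5)*3-.5)) for v in u),4,(255,0,255),-1)
cv2.imwrite("pics/d.png",im[100:690,440:1080])
E
```

```text
door fl [163.8 109.1]
door fr [338.3 108.8]
door bl [162.7  96.2]
door br [339.3  95.9]
runL [210.2 222.2]
runR [292.3 222.1]
boardL [154.3  51.5]
boardR [347.7  51.2]
pad [307.1  76.7]
post [251.   78.8]
```

View pics/d.png

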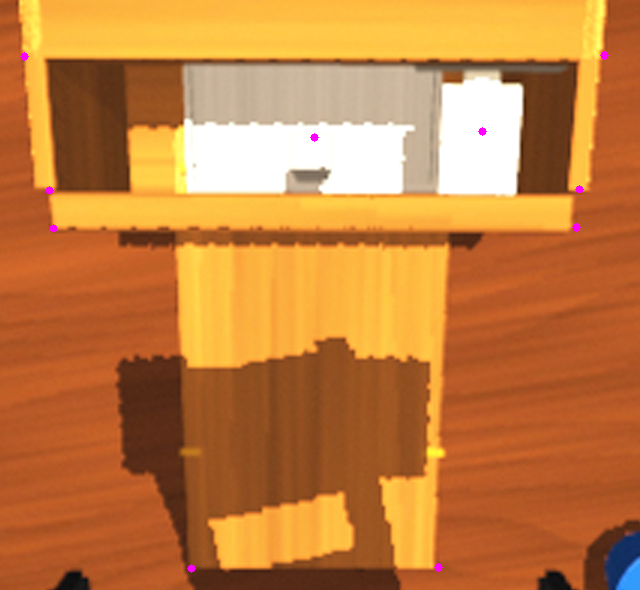

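```bash
cat >> h.py <<'E'
def arc(x,r,th):
    "point in door frame (x behind front face, r from hinge) at door angle th -> cab xy"
    c,s=np.cos(-th),np.sin(-th); return np.array([0,.1])+np.array([[c,-s],[s,c]])@np.array([x,-r])
E
python3 - <<'E'
from h import *
o=down(np.pi/2+Q[2])
env.set_gripper(0.0)
env.goto(cab(Q,[.028,-.068,.30])[0],o)
env.servo_line(cab(Q,[.028,-.068,.18])[0],o)
env.servo_line(cab(Q,[.028,-.068,.135])[0],o,rate=.05)
print(env.read_wrist_force(),env.read_opening())
for z in(.130,.126,.122,.119):
    env.servo_line(cab(Q,[.028,-.068,z])[0],o,rate=.03); env.hold(.2); print(z,env.read_tool_pos()[2].round(4),np.round(env.read_wrist_force(),1))
save(env.read_camera("wrist"),"e.png")
E
```

```text
[-0.12155747 -0.28505394  1.13982329] 0.0064804958772370375
0.13 0.1302 [0.5 0.9 2.6]
0.126 0.1261 [-0.4 -1.6  4.4]
0.122 0.1222 [-0.3 -0.2  5.3]
0.119 0.1193 [-0.5 -0.5  6. ]
```

View pics/e.png

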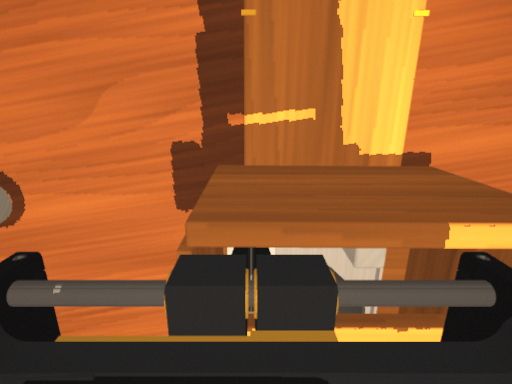

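```bash
python3 - <<'E'
from h import *
o=down(np.pi/2+Q[2])
z=.1165
env.servo_line(cab(Q,[.028,-.068,z])[0],o,rate=.03); print(np.round(env.read_wrist_force(),1))
for th in (.0,.05,.1,.15,.2,.25,.3):
    w=arc(.024,.168,th); env.servo_line(cab(Q,[*w,z])[0],down(np.pi/2+Q[2]-th),rate=.05)
    print(th,np.round(env.read_wrist_force(),1),env.read_tool_pos().round(4))
    if np.linalg.norm(env.read_wrist_force())>30: break
save(env.read_camera("scene"),"f.png",(235,150,355,270),5)
E
```

```text
[ 0.  -0.2  6.6]
0.0 [-0.2 -2.3  6.2] [0.6629 0.0206 0.117 ]
0.05 [ 1.1 -1.6  6.3] [0.6544 0.0209 0.1171]
0.1 [-1.1 -3.3  6.7] [0.6459 0.0216 0.117 ]
0.15 [-1.1 -2.   6.5] [0.6374 0.0228 0.117 ]
0.2 [-1.1 -3.3  7. ] [0.629  0.0244 0.117 ]
0.25 [-1.5 -3.5  7.5] [0.6208 0.0264 0.1169]
0.3 [-1.6 -3.3  6.1] [0.6126 0.0289 0.1169]
```

View pics/f.png

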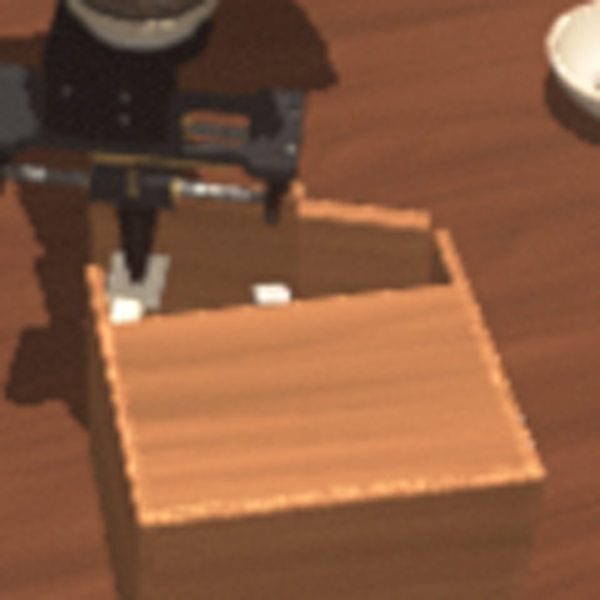

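```bash
python3 - <<'E'
from h import *
w=arc(.024,.168,.3); env.servo_line(cab(Q,[*w,.136])[0],down(np.pi/2+Q[2]-.3),rate=.05)
for th in np.arange(.4,1.91,.1):
    w=arc(.024,.168,th); env.servo_line(cab(Q,[*w,.136])[0],down(np.pi/2+Q[2]-th),rate=.12)
    f=env.read_wrist_force()
    if np.linalg.norm(f)>25: print(th,f); break
print(th,np.round(f,1),env.read_tool_pos())
env.hold(.3)
w=arc(.06,.168,th); o=down(np.pi/2+Q[2]-th)
env.servo_line(cab(Q,[*w,.136])[0],o); env.servo_line(cab(Q,[*w,.32])[0],o)
env.goto(cab(Q,[-.08,0,.34])[0],down(np.pi/2+Q[2]))
p=env.read_camera("scene");save(p,"g.png",(235,150,355,270),5)
p=env.read_camera("wrist");save(p,"g_w.png")
print(env.read_time_s())
E
```

```text
1.8999999999999995 [ 0.1 -1.  -0. ] [0.50646133 0.24787488 0.13585969]
24.55
```

View pics/g.png

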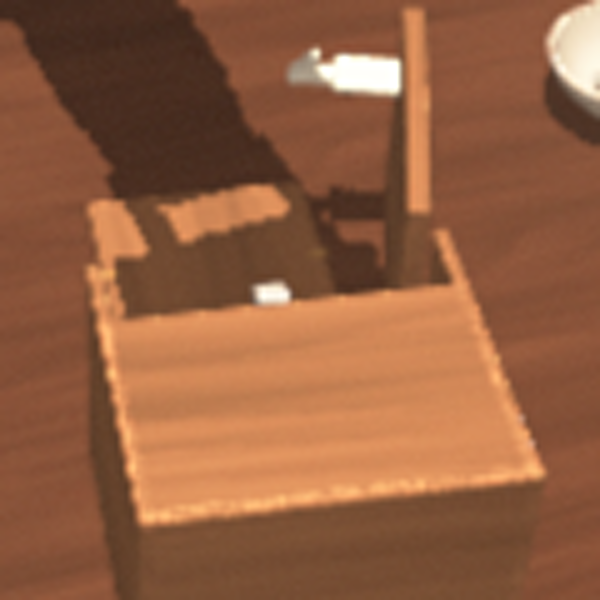

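View pics/g_w.png

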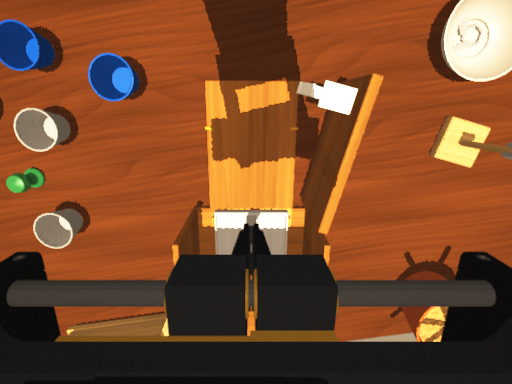

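```bash
python3 - <<'E'
from h import *
p=env.read_camera("wrist"); Ti=np.linalg.inv(cabT(Q))
print("barb",(Ti@np.r_[unproj(p,(298,88),.13),1])[:3],"door free",(Ti@np.r_[unproj(p,(378,75),.155),1])[:3])
o=down(np.pi/2+Q[2])
env.set_gripper(.42)
env.goto(cab(Q,[.034,0,.25])[0],o)
env.servo_line(cab(Q,[.034,0,.15])[0],o)
env.servo_line(cab(Q,[.034,0,.113])[0],o,rate=.06)
print(np.round(env.read_wrist_force(),1))
env.set_gripper(0); print(env.read_opening(),np.round(env.read_wrist_force(),1))
for d in (.04,.08,.12,.15,.162):
    env.servo_line(cab(Q,[.034-d,0,.113])[0],o,rate=.08); print(d,np.round(env.read_wrist_force(),1))
env.hold(.5)
p=env.read_camera("wrist");save(p,"i_w.png")
p=env.read_camera("scene");save(p,"i_s.png",(235,150,355,270),5)
E
```

```text
barb [-0.18270635  0.05789221  0.13      ] door free [-0.19482292  0.14229051  0.155     ]
[ 0.3 -0.5 -0.5]
0.18961383483505154 [-0.7  1.2  1.3]
0.04 [-0.1  5.   3.7]
0.08 [0.4 6.5 4.2]
0.12 [-0.3  7.5  3.4]
0.15 [0.1 9.2 3.8]
0.162 [1.2 9.2 3.8]
```

View pics/i_w.png

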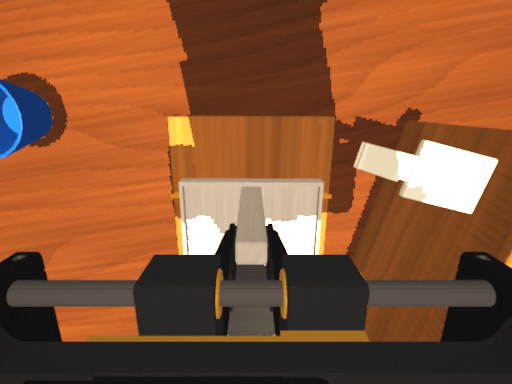

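View pics/i_s.png

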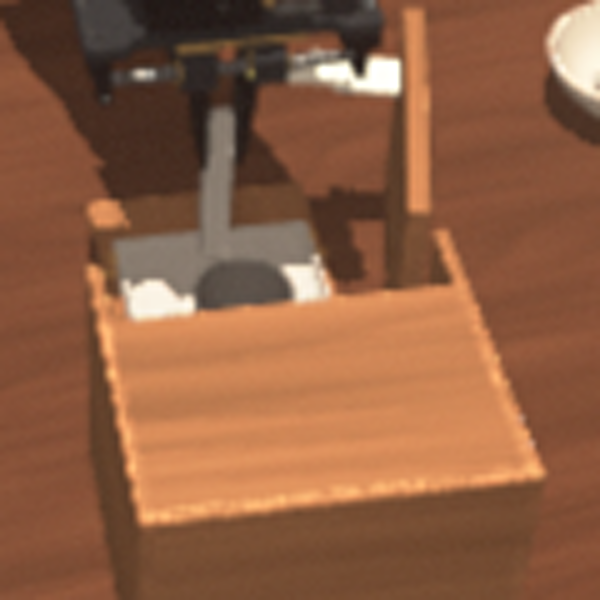

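```bash
python3 - <<'E'
from h import *
p=env.read_camera("wrist");save(p,"j_w0.png",(150,100,350,260),4)
o=down(np.pi/2+Q[2])
env.set_gripper(.42); print(np.round(env.read_wrist_force(),1))
env.servo_line(cab(Q,[.034-.162,0,.2])[0],o)
env.servo_line(cab(Q,[-.15,-.04,.36])[0],o)
env.set_gripper(1)
p=env.read_camera("wrist");save(p,"j_w.png")
Ti=np.linalg.inv(cabT(Q))
for q in["holder","tray_grip","cup0","catch_pad"]:
  for r in env.outline_of(p,q): print(q,round(r["confidence"],2),r["extent"],np.argwhere(r["pixels"])[:,::-1].mean(0).round(1))
print("pred holder rim",proj(p,cab(Q,[[-.035,0,.0685]])),"post",proj(p,cab(Q,[-.128,0,.134])))
E
```

```text
[ 0.8 -0.6 -0.5]
holder 0.63 [252.7, 202.6, 294.0, 242.2] [274.1 223.6]
holder 0.51 [320.0, 136.1, 373.5, 166.2] [351.5 150. ]
holder 0.15 [53.9, 154.2, 106.2, 192.4] [ 80.6 170.2]
tray_grip 0.83 [234.6, 159.1, 314.7, 242.1] [273.2 197.1]
tray_grip 0.73 [459.8, 73.3, 489.6, 100.3] [473.4  85.7]
tray_grip 0.6 [319.3, 128.9, 399.6, 245.1] [357.3 180.4]
cup0 0.87 [70.2, 239.8, 112.8, 261.3] [ 96.5 248.6]
cup0 0.67 [40.1, 80.0, 94.9, 119.8] [65.2 97.9]
cup0 0.65 [57.8, 153.5, 104.9, 188.8] [ 79.9 170.3]
cup0 0.63 [0.0, 131.1, 41.9, 170.7] [ 15.2 150.2]
cup0 0.56 [124.7, 104.4, 171.4, 147.2] [148.1 125.4]
catch_pad 0.81 [318.9, 137.0, 374.6, 164.1] [351.  149.6]
pred holder rim [[273.98019856 227.39773732]] post [[279.17903551 184.41332953]]
```

View pics/j_w0.png

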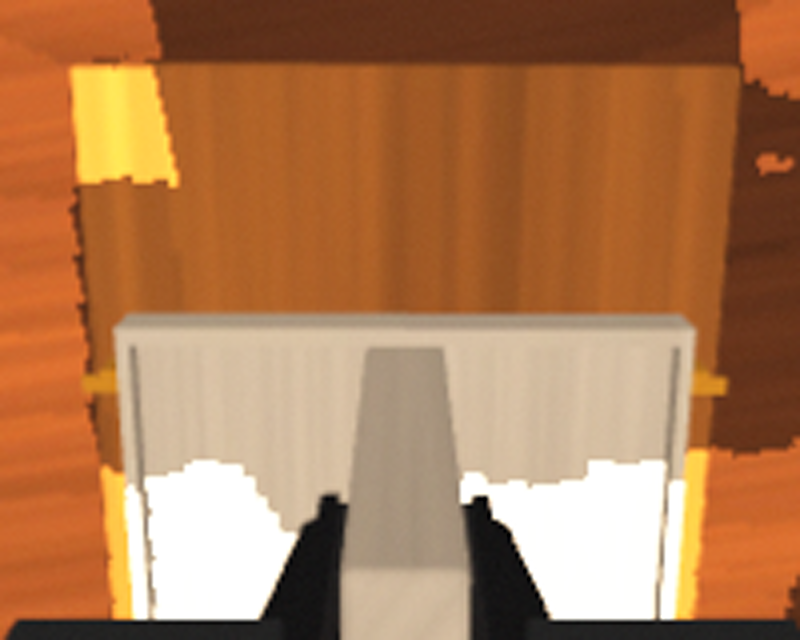

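View pics/j_w.png

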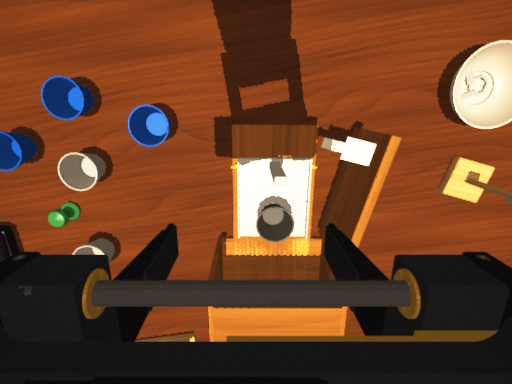

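```bash
python3 - <<'E'
from h import *
o=down(np.pi/2+Q[2])
env.goto(cab(Q,[-.03,0,.32])[0],o); env.hold(.2)
p=env.read_camera("wrist");save(p,"k_w.png")
r=env.outline_of(p,"holder"); print([(round(a["confidence"],2),a["extent"]) for a in r])
im=p["image"].copy();im=cv2.resize(im,None,fx=3,fy=3,interpolation=cv2.INTER_CUBIC)
t=np.linspace(0,6.283,60)
def draw(cx,cy,z,rad,col):
    for u in proj(p,cab(Q,np.c_[cx+rad*np.cos(t),cy+rad*np.sin(t),0*t+z])): cv2.circle(im,tuple(int(round((v+.5)*3-.5)) for v in u),1,col,-1)
draw(-.035,0,.0685,.033,(255,0,255));draw(-.128,0,.134,.007,(0,255,0))
u=proj(p,cab(Q,[-.035,0,.0685]))[0]*3
x0=int(max(0,u[0]-320));y0=int(max(0,u[1]-300))
cv2.imwrite("pics/k2.png",im[y0:y0+600,x0:x0+640])
E
```

```text
[(0.58, [226.5, 134.8, 273.8, 182.6])]
```

View pics/k2.png

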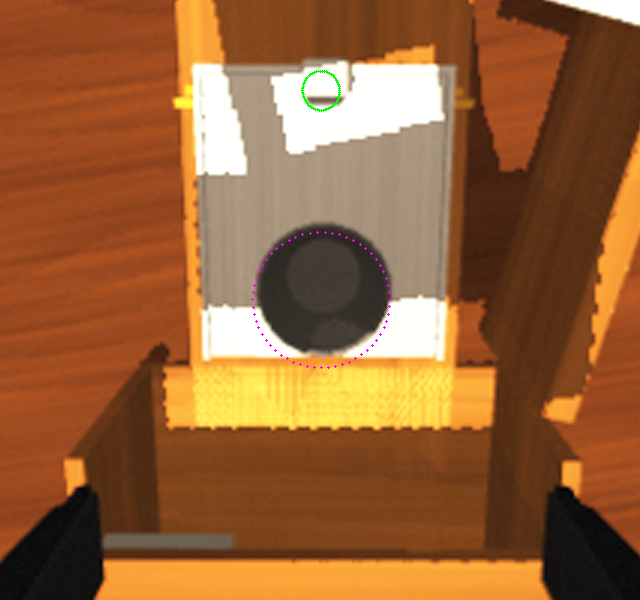

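```bash
python3 - <<'E'
from h import *
from scipy.optimize import least_squares
o=down(np.pi/2+Q[2])
env.servo_line(cab(Q,[-.03,0,.26])[0],o); env.hold(.2)
p=env.read_camera("wrist")
im=p["image"]
u=proj(p,cab(Q,[[-.14,.05,.02],[-.14,-.05,.02]]));print(u)
s=6
A=[]
for w in u:
    x0,y0=int(w[0])-26,max(0,int(w[1])-30); c=cv2.resize(im[y0:y0+60,x0:x0+60],None,fx=s,fy=s,interpolation=cv2.INTER_NEAREST); A.append(c)
cv2.imwrite("pics/l.png",np.hstack([A[1],A[0]])); save(p,"l_w.png")
L={"doorjamb":(.0,.105,.155),"boardL":(.06,.105,.155),"boardR":(.06,-.105,.155),"runL":(-.2,.075,.01),"runR":(-.2,-.075,.01)}
for k,v in zip(L,proj(p,cab(Q,list(L.values())))): print(k,v)
E
```

```text
[[288.48547199  82.7447505 ]
 [211.52348368  82.80746606]]
doorjamb [355.52923181 222.89089615]
boardL [349.54984933 275.49188745]
boardR [150.79219369 275.83632763]
runL [308.90832366  32.88715016]
runR [190.9374364   32.95529006]
```

View pics/l.png

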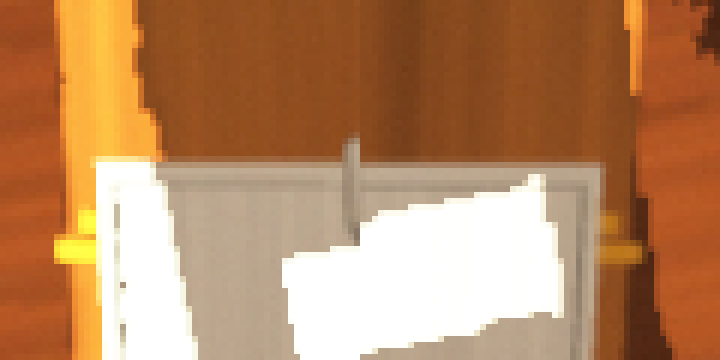

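View pics/l_w.png

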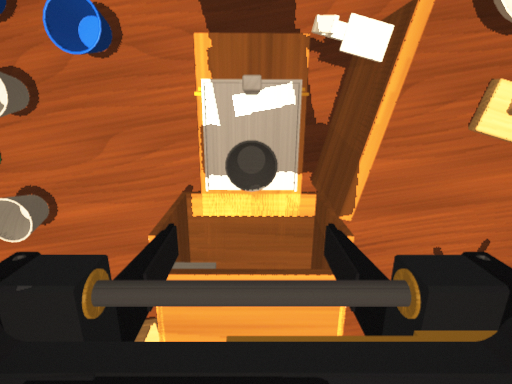

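```bash
python3 - <<'E'
from h import *
o=down(np.pi/2+Q[2])
env.set_gripper(.42)
env.goto(cab(Q,[-.1335,0,.2])[0],o)
env.servo_line(cab(Q,[-.1335,0,.113])[0],o,rate=.08)
env.set_gripper(0)
env.servo_line(cab(Q,[-.1275,0,.113])[0],o,rate=.03); env.hold(.5)
env.set_gripper(.42)
env.servo_line(cab(Q,[-.1275,0,.2])[0],o)
env.servo_line(cab(Q,[-.03,0,.26])[0],o); env.set_gripper(1);env.hold(.2)
p=env.read_camera("wrist");save(p,"m_w.png");save(p,"m2.png",(185,20,320,210),3)
print(env.read_time_s())
E
```

```text
44.9
```

View pics/m2.png

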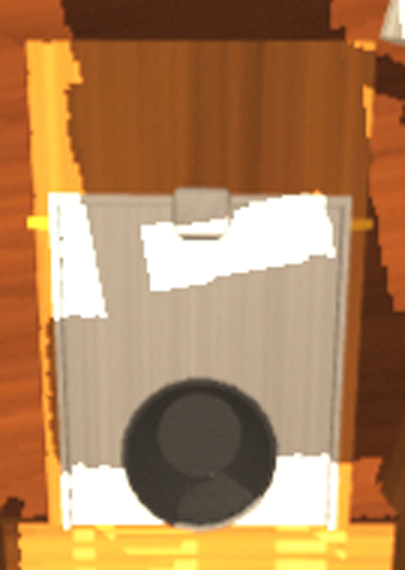

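```bash
cat >> h.py <<'E'
from scipy.optimize import least_squares
_t=np.linspace(0,2*np.pi,180)
def cupext(p,x,y,z0=0.):
    P=np.r_[np.c_[x+.033*np.cos(_t),y+.033*np.sin(_t),0*_t+z0+.052],np.c_[x+.022*np.cos(_t),y+.022*np.sin(_t),0*_t+z0]]
    u=proj(p,P); return np.r_[u.min(0),u.max(0)]
def fitcup(p,ext,z0=0.):
    ext=np.array(ext); g=unproj(p,((ext[0]+ext[2])/2,(ext[1]+ext[3])/2),z0+.03)
    r=least_squares(lambda q:cupext(p,q[0],q[1],z0)-ext,g[:2]); return r.x,np.abs(r.fun).max()
def isblue(p,m):
    b,g,r=p["image"][m].astype(float).mean(0); return b>1.4*r
def findcups(p):
    out=[]
    for r in env.outline_of(p,"cup0"):
        if r["confidence"]<.3: continue
        e=r["extent"]; m=r["pixels"]
        # subpixel-ish extent from mask
        ys,xs=np.where(m); e2=[xs.min()-.5,ys.min()-.5,xs.max()+.5,ys.max()+.5]
        x,res=fitcup(p,e2); out.append((isblue(p,m),x.round(4),round(res,1),round(r["confidence"],2),e2))
    return out
E
python3 - <<'E'
from h import *
p=env.read_camera("wrist")
c=unproj(p,(251.2,170.0),.0685); print("holder",c, (np.linalg.inv(cabT(Q))@np.r_[c,1])[:3])
for r in env.outline_of(p,"holder"):
    ys,xs=np.where(r["pixels"]); e=[xs.min()-.5,ys.min()-.5,xs.max()+.5,ys.max()+.5]; print(r["confidence"],e,fitcup(p,e,.0165))
for n in("top","scene","wrist"):
    for c in findcups(env.read_camera(n)): print(n,c)
E
```

```text
holder [0.61485751 0.09870611 0.0685    ] [-0.03586318  0.0011979   0.0685    ]
0.72 [np.float64(223.5), np.float64(147.5), np.float64(276.5), np.float64(197.5)] (array([0.61867924, 0.09657041]), np.float64(0.953212227633486))
top (np.False_, array([ 0.6351, -0.2444]), np.float64(0.5), 0.83, [np.float64(328.5), np.float64(170.5), np.float64(350.5), np.float64(191.5)])
top (np.True_, array([ 0.4155, -0.0764]), np.float64(0.7), 0.72, [np.float64(275.5), np.float64(240.5), np.float64(295.5), np.float64(261.5)])
top (np.True_, array([ 0.4156, -0.3235]), np.float64(0.3), 0.7, [np.float64(354.5), np.float64(241.5), np.float64(376.5), np.float64(262.5)])
top (np.True_, array([ 0.3562, -0.1963]), np.float64(0.4), 0.68, [np.float64(313.5), np.float64(260.5), np.float64(335.5), np.float64(281.5)])
top (np.False_, array([ 0.4709, -0.2107]), np.float64(0.7), 0.65, [np.float64(318.5), np.float64(223.5), np.float64(339.5), np.float64(243.5)])
top (np.False_, array([0.686 , 0.1198]), np.float64(56.5), 0.57, [np.float64(168.5), np.float64(96.5), np.float64(278.5), np.float64(229.5)])
top (np.False_,
[... 722 characters left out ...]
, array([ 0.3561, -0.1941]), np.float64(0.4), 0.58, [np.float64(165.5), np.float64(173.5), np.float64(184.5), np.float64(195.5)])
wrist (np.False_, array([0.4871, 0.2397]), np.float64(12.7), 0.71, [np.float64(311.5), np.float64(13.5), np.float64(394.5), np.float64(63.5)])
wrist (np.False_, array([ 0.6374, -0.2315]), np.float64(9.3), 0.6, [np.float64(-0.5), np.float64(195.5), np.float64(47.5), np.float64(242.5)])
wrist (np.True_, array([ 0.4241, -0.0765]), np.float64(5.0), 0.6, [np.float64(41.5), np.float64(-0.5), np.float64(112.5), np.float64(55.5)])
wrist (np.False_, array([ 0.4822, -0.1791]), np.float64(24.6), 0.55, [np.float64(-0.5), np.float64(73.5), np.float64(28.5), np.float64(117.5)])
```

```bash
python3 - <<'E'
from h import *
o=down(np.pi/2+Q[2])
for P in ((-.03,0,.26),(-.06,-.02,.32)):
    env.servo_line(cab(Q,P)[0],o);env.hold(.3)
    p=env.read_camera("wrist");u=proj(p,cab(Q,[-.0355,0,.0685]))[0].astype(int)
    x0,y0=u-40; y0=max(y0,0)
    c=cv2.resize(p["image"][y0:y0+80,x0:x0+80],None,fx=4,fy=4,interpolation=cv2.INTER_CUBIC)
    hsv=cv2.cvtColor(c,cv2.COLOR_BGR2HSV)
    m=((c.max(2)<100)&(hsv[...,1]<80)).astype(np.uint8)*255
    m=cv2.morphologyEx(m,cv2.MORPH_OPEN,np.ones((9,9)))
    n,l,st,ce=cv2.connectedComponentsWithStats(m);k=1+np.argmax(st[1:,4]);
    cn=max(cv2.findContours((l==k).astype(np.uint8),cv2.RETR_EXTERNAL,cv2.CHAIN_APPROX_NONE)[0],key=cv2.contourArea)
    e=cv2.fitEllipse(cv2.convexHull(cn)); print(e)
    cv2.ellipse(c,e,(255,0,255),1); cv2.imwrite(f"pics/n{P[2]}.png",c)
    uv=(np.array(e[0])+.5)/4-.5+[x0,y0]; 
    # refine with projected circle bbox center
    w=unproj(p,uv,.0685)
    for _ in range(3):
        q=proj(p,np.c_[w[0]+.033*np.cos(_t),w[1]+.033*np.sin(_t),0*_t+.0685]); ec=cv2.fitEllipse(q.astype(np.float32)); w=w+unproj(p,uv,.0685)-unproj(p,ec[0],.0685)
    print("expected axes",ec[1],"seen",np.array(e[1])/4,"center",w,(np.linalg.inv(cabT(Q))@np.r_[w,1])[:3])
E
```

```text
((165.293212890625, 162.9304962158203), (192.2458953857422, 204.5049285888672), 77.71331787109375)Traceback (most recent call last):
  File "<stdin>", line 19, in <module>
NameError: name '_t' is not defined. Did you mean: 'st'?
```

```bash
cd pics; python3 -c "
import cv2,numpy as np
cv2.imwrite('n.png',np.hstack([cv2.imread('n0.26.png'),cv2.imread('n0.32.png')]))"
```

```text
[ WARN:0@0.021] global loadsave.cpp:275 findDecoder imread_('n0.32.png'): can't open/read file: check file path/integrity
Traceback (most recent call last):
ValueError: all the input arrays must have same number of dimensions, but the array at index 0 has 3 dimension(s) and the array at index 1 has 1 dimension(s)
```

```bash
cat >> h.py <<'E'
T_=np.linspace(0,2*np.pi,180)
def rimcenter(p,guess,zr,maskfn,name,half=40):
    u=proj(p,[*guess[:2],zr])[0].astype(int); x0=max(u[0]-half,0);y0=max(u[1]-half,0)
    c=cv2.resize(p["image"][y0:y0+2*half,x0:x0+2*half],None,fx=4,fy=4,interpolation=cv2.INTER_CUBIC)
    m=cv2.morphologyEx(maskfn(c).astype(np.uint8)*255,cv2.MORPH_OPEN,np.ones((9,9)))
    n,l,st,ce=cv2.connectedComponentsWithStats(m);k=1+np.argmax(st[1:,4])
    cn=max(cv2.findContours((l==k).astype(np.uint8),cv2.RETR_EXTERNAL,cv2.CHAIN_APPROX_NONE)[0],key=cv2.contourArea)
    e=cv2.fitEllipse(cv2.convexHull(cn)); uv=(np.array(e[0])+.5)/4-.5+[x0,y0]; w=unproj(p,uv,zr)
    for _ in range(3):
        q=proj(p,np.c_[w[0]+.033*np.cos(T_),w[1]+.033*np.sin(T_),0*T_+zr]); ec=cv2.fitEllipse(q.astype(np.float32)); w=w+unproj(p,uv,zr)-unproj(p,ec[0],zr)
    cv2.ellipse(c,e,(255,0,255),1)
    for v in q: cv2.circle(c,tuple(int(a) for a in (v-[x0,y0]+.5)*4-.5),0,(0,255,0),-1)
    cv2.imwrite("pics/"+name,c)
    print("expected axes",np.round(ec[1],1),"seen",np.round(np.array(e[1])/4,1),"center",w.round(4),(np.linalg.inv(cabT(Q))@np.r_[w,1])[:3].round(4))
    return w
def darkmask(c):
    return (c.max(2)<100)&(cv2.cvtColor(c,cv2.COLOR_BGR2HSV)[...,1]<80)
E
python3 - <<'E'
from h import *
o=down(np.pi/2+Q[2])
g=cab(Q,[-.0355,0,.0685])[0]
for i,P in enumerate(((-.03,0,.26),(-.06,-.02,.32))):
    env.servo_line(cab(Q,P)[0],o);env.hold(.3)
    rimcenter(env.read_camera("wrist"),g,.0685,darkmask,f"n{i}.png")
cv2.imwrite("pics/n.png",np.hstack([cv2.imread('pics/n0.png'),cv2.imread('pics/n1.png')]))
E
```

```text
expected axes [52.  53.1] seen [48.2 51.1] center [0.6162 0.0982 0.0685] [-0.0345  0.0009  0.0685]
expected axes [43.5 45. ] seen [40.4 41.1] center [0.6156 0.0982 0.0685] [-0.035   0.0008  0.0685]
```

View pics/n.png

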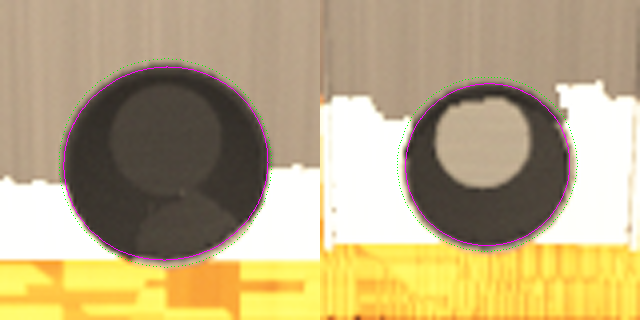

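```bash
cat >> h.py <<'E'
def look(xy,ang,z=.26,back=.0):
    "hover so the point shows under the tool in the wrist view"
    env.goto(np.r_[xy,z],down(ang)); env.hold(.2); return env.read_camera("wrist")
E
python3 - <<'E'
from h import *
env.servo_line(cab(Q,[-.06,-.02,.36])[0])
a=np.pi/2+Q[2]
p=look(np.array([.636,-.245]),a); save(p,"o_w.png")
for c in findcups(p): print(c)
E
```

```text
(np.False_, array([ 0.6351, -0.2447]), np.float64(0.4), 0.83, [np.float64(224.5), np.float64(145.5), np.float64(274.5), np.float64(194.5)])
(np.True_, array([ 0.4416, -0.3247]), np.float64(21.2), 0.74, [np.float64(122.5), np.float64(-0.5), np.float64(180.5), np.float64(26.5)])
(np.False_, array([ 0.4752, -0.2116]), np.float64(3.3), 0.73, [np.float64(227.5), np.float64(-0.5), np.float64(283.5), np.float64(58.5)])
```

View pics/o_w.png

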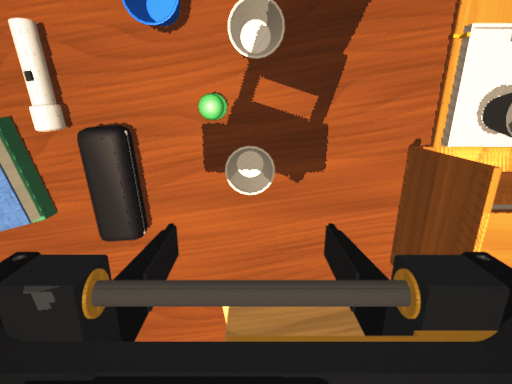

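```bash
cat >> h.py <<'E'
HC=np.array([.6156,.0982])
def pick(xy,ang):
    o=down(ang); env.set_gripper(1)
    env.servo_line(np.r_[xy,.12],o); env.servo_line(np.r_[xy,.050],o,rate=.06)
    print("pre",np.round(env.read_wrist_force(),1))
    env.set_gripper(0); print("opening",env.read_opening(),np.round(env.read_wrist_force(),1))
    env.servo_line(np.r_[xy,.08],o,rate=.06); env.servo_line(np.r_[xy,.26],o,rate=.15)
    print("lifted",env.read_opening(),np.round(env.read_wrist_force(),1))
def nest(zsup,off=np.zeros(2)):
    "zsup: foot height of supporting cup/holder"
    a=Q[2];o=down(a); xy=HC+off
    env.goto(np.r_[xy,.27],o); env.hold(.3)
    env.servo_line(np.r_[xy,zsup+.035+.05],o,rate=.1); env.hold(.2)
    f0=env.read_wrist_force()[2]; z=zsup+.035
    while z>zsup+.0185:
        z-=.0015; env.servo_line(np.r_[xy,z+.05],o,rate=.02); f=env.read_wrist_force()
        if f[2]-f0>1.5: print("contact",z-zsup,np.round(f,1)); break
    print("release foot above support",z-zsup,"f0",f0,np.round(env.read_wrist_force(),1))
    env.set_gripper(.86); env.hold(.3)
    env.servo_line(np.r_[xy,z+.1],o,rate=.08); env.servo_line(np.r_[xy,.30],o)
E
python3 - <<'E'
from h import *
pick(np.array([.6353,-.2447]),np.pi/2+Q[2])
save(env.read_camera("wrist"),"q_w.png");save(env.read_camera("scene"),"q_s.png",(100,100,356,292),3)
print(env.ik(np.r_[HC,.27],down(Q[2])),env.ik(np.r_[HC,.085],down(Q[2])))
E
```

```text
pre [-0.6 -0.6  0.7]
opening 0.6761572912836041 [-0.7 -0.8  1.8]
lifted 0.6780324464808059 [ 0.2 -0.4 -1.5]
[ 5.22750333e-02  4.47429734e-01  1.50171807e+00 -4.44089210e-16
  1.19244485e+00  2.13975033e-01] [ 5.22750333e-02  6.46891180e-01  1.69023173e+00 -4.44089210e-16
  8.04469742e-01  2.13975033e-01]
```

View pics/q_w.png

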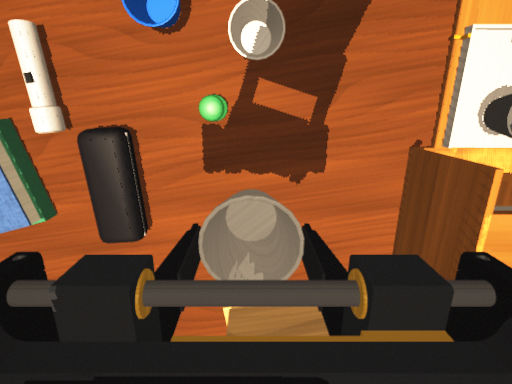

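View pics/q_s.png

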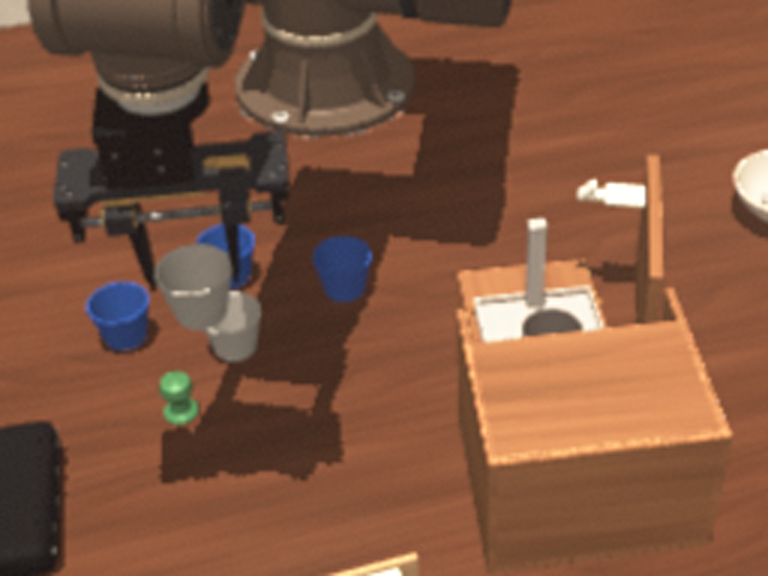

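```bash
python3 - <<'E'
from h import *
nest(.0165)
env.goto(cab(Q,[-.03,0,.28])[0],down(np.pi/2+Q[2])); env.hold(.2)
p=env.read_camera("wrist");save(p,"r_w.png",(100,20,400,260),2.6)
p=env.read_camera("scene");save(p,"r_s.png",(235,150,355,270),5)
print(env.read_time_s())
E
```

```text
contact 0.022999999999999993 [ 0.4 -3.2  1.2]
release foot above support 0.022999999999999993 f0 -1.4639369570715821 [ 0.4 -3.2  1.2]
65.525
```

View pics/r_w.png

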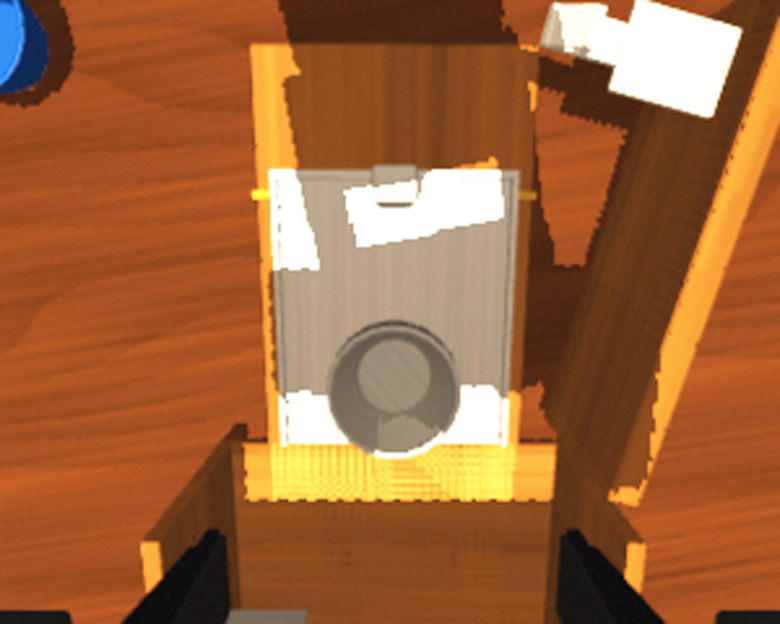

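View pics/r_s.png

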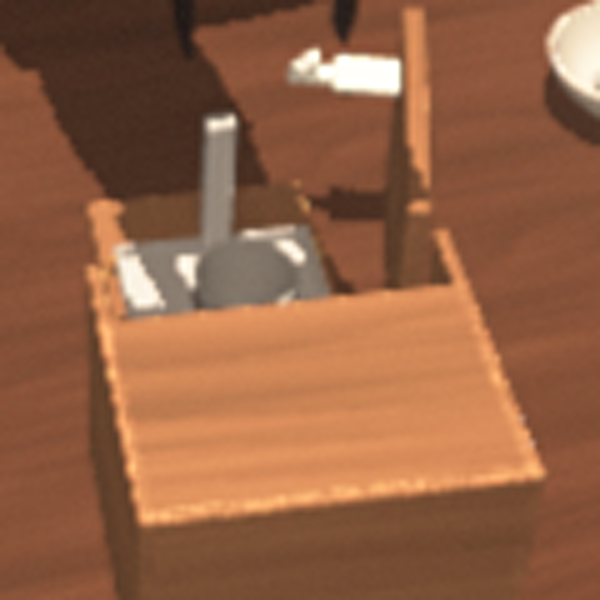

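```bash
python3 - <<'E'
from h import *
p=env.read_camera("wrist")
def greym(c):
    h=cv2.cvtColor(c,cv2.COLOR_BGR2HSV); return (h[...,1]<60)&(c.max(2)<140)
rimcenter(p,HC,.086,darkmask,"s0.png")
e=[p_ for p_ in env.outline_of(p,"cup0")]
for r in e:
    ys,xs=np.where(r["pixels"]);ee=[xs.min()-.5,ys.min()-.5,xs.max()+.5,ys.max()+.5]
    if abs(ee[0]-225)<30: print(r["confidence"],ee,fitcup(p,ee,.034),fitcup(p,[ee[0]],.034) if 0 else "")
a=np.pi/2+Q[2]
p=look(np.array([.472,-.210]),a); save(p,"s_w.png")
for c in findcups(p): print(c)
E
```

```text
Traceback (most recent call last):
  File "h.py", line 52, in rimcenter
    n,l,st,ce=cv2.connectedComponentsWithStats(m);k=1+np.argmax(st[1:,4])
                                                      ~~~~~~~~~^^^^^^^^^^
ValueError: attempt to get argmax of an empty sequence
```

```bash
python3 - <<'E'
from h import *
p=env.read_camera("wrist")
print(unproj(p,(251.2,170.2),.086), proj(p,[*HC,.086]))
a=np.pi/2+Q[2]
p=look(np.array([.472,-.210]),a); save(p,"s_w.png")
for c in findcups(p): print(c)
E
```

```text
[0.61565765 0.09858873 0.086     ] [[250.88590715 170.20488398]]
(np.True_, array([ 0.3579, -0.1951]), np.float64(1.0), 0.89, [np.float64(219.5), np.float64(46.5), np.float64(273.5), np.float64(104.5)])
(np.True_, array([ 0.4194, -0.3219]), np.float64(0.2), 0.84, [np.float64(129.5), np.float64(118.5), np.float64(182.5), np.float64(170.5)])
(np.False_, array([ 0.4729, -0.211 ]), np.float64(0.9), 0.77, [np.float64(224.5), np.float64(147.5), np.float64(273.5), np.float64(195.5)])
(np.False_, array([0.6392, 0.12  ]), np.float64(12.8), 0.59, [np.float64(470.5), np.float64(221.5), np.float64(511.5), np.float64(267.5)])
```

View pics/s_w.png

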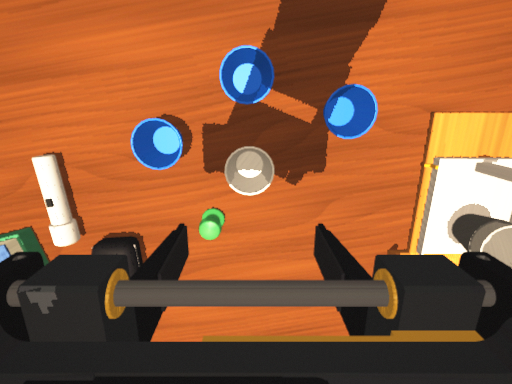

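```bash
python3 - <<'E'
from h import *
pick(np.array([.4722,-.2107]),np.pi/2+Q[2])
save(env.read_camera("wrist"),"t_w.png")
nest(.034)
env.goto(cab(Q,[-.03,0,.28])[0],down(np.pi/2+Q[2])); env.hold(.2)
p=env.read_camera("wrist");save(p,"u_w.png",(100,20,400,260),2.6)
p=env.read_camera("scene");save(p,"u_s.png")
p=env.read_camera("top");save(p,"u_t.png")
print(env.read_time_s())
E
```

```text
pre [ 0.3 -0.3  0.2]
opening 0.6650685849229026 [ 0.  -0.6  1.6]
lifted 0.6643953471183647 [-0.2  0.3 -0.8]
contact 0.025999999999999995 [ 0.9 -4.1  2.7]
release foot above support 0.025999999999999995 f0 -1.1178410139464094 [ 0.9 -4.1  2.7]
82.825
```

View pics/u_w.png

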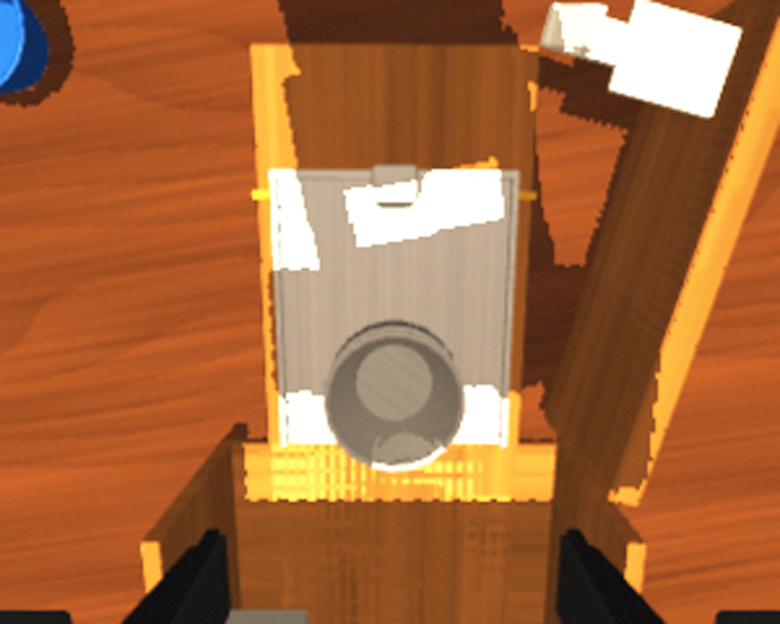

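View pics/u_s.png

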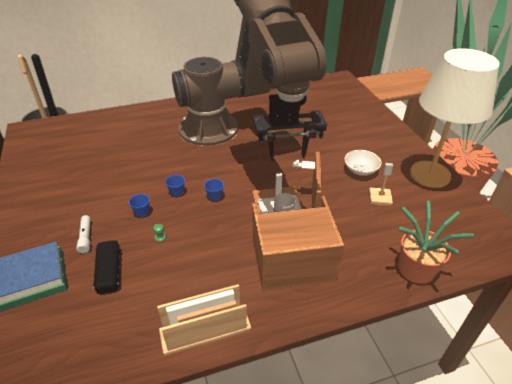

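View pics/u_t.png

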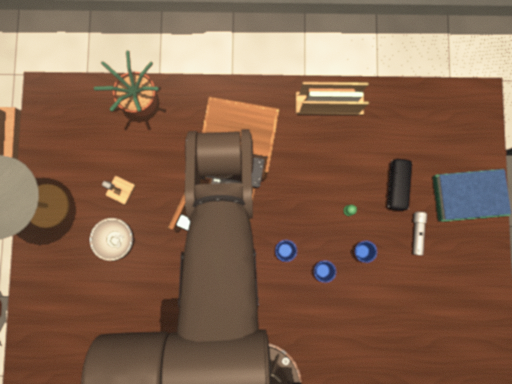

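```bash
python3 - <<'E'
from h import *
p=env.read_camera("wrist"); print(proj(p,[*HC,.1035]))
o=down(np.pi/2+Q[2]); ax=cabT(Q)[:3,0]
env.set_gripper(.42)
env.goto(cab(Q,[-.1275,0,.2])[0],o)
env.servo_line(cab(Q,[-.1275,0.0006,.113])[0],o,rate=.08)
env.set_gripper(0); print(env.read_opening())
for x in (-.08,-.03,.01,.022,.028):
    env.servo_line(cab(Q,[x,0.0006,.113])[0],o,rate=.07); f=env.read_wrist_force(); print(x,np.round(f,1),round(ax@f,1))
x=.028
while x<.044:
    x+=.001; env.servo_line(cab(Q,[x,0.0006,.113])[0],o,rate=.02); env.hold(.05); f=ax@env.read_wrist_force(); print(round(x,3),round(f,1),end=" ")
    if f<-14: break
save(env.read_camera("wrist"),"v_w.png")
E
```

```text
[[250.91052906 173.3307994 ]]
0.18720888727433918
-0.08 [2.4 1.4 4.6] 2.2
-0.03 [ 2.  -0.8  5.2] 2.1
0.01 [ 1.1 -1.7  5.1] 1.4
0.022 [ 1.  -2.1  6.1] 1.3
0.028 [ 0.7 -2.7  5.7] 1.1
0.029 -0.0 0.03 -1.1 0.031 -0.2 0.032 -0.3 0.033 -2.8 0.034 -8.6 0.035 -12.7 0.036 -17.5
```

View pics/v_w.png

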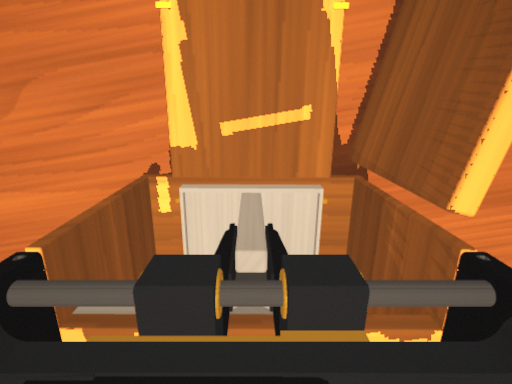

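```bash
python3 - <<'E'
from h import *
o=down(np.pi/2+Q[2])
env.servo_line(cab(Q,[.0335,0.0006,.113])[0],o,rate=.02)
env.hold(.3); env.set_gripper(.42)
env.servo_line(cab(Q,[.0335,0,.2])[0],o,rate=.1); env.servo_line(cab(Q,[-.05,0,.30])[0],o)
env.set_gripper(0)
th=1.85
P=lambda x,th,z,r=.18:cab(Q,[*arc(x,r,th),z])[0]
O=lambda th:down(np.pi/2+Q[2]-th)
env.goto(P(-.06,th,.30),O(th))
save(env.read_camera("wrist"),"w_w.png"); 
env.servo_line(P(-.06,th,.115),O(th))
th=1.75; 
while th>.25:
    env.servo_line(P(-.012,th,.115),O(th),rate=.12); f=env.read_wrist_force()
    if np.linalg.norm(f)>20: print("force",th,f);break
    th-=.1
print(th,np.round(f,1),env.read_tool_pos())
save(env.read_camera("wrist"),"x_w.png");save(env.read_camera("scene"),"x_s.png",(235,150,355,270),5)
E
```

```text
0.24999999999999953 [-0.5 -0.2 -1. ] [0.56682813 0.03989975 0.11482579]
```

View pics/x_s.png

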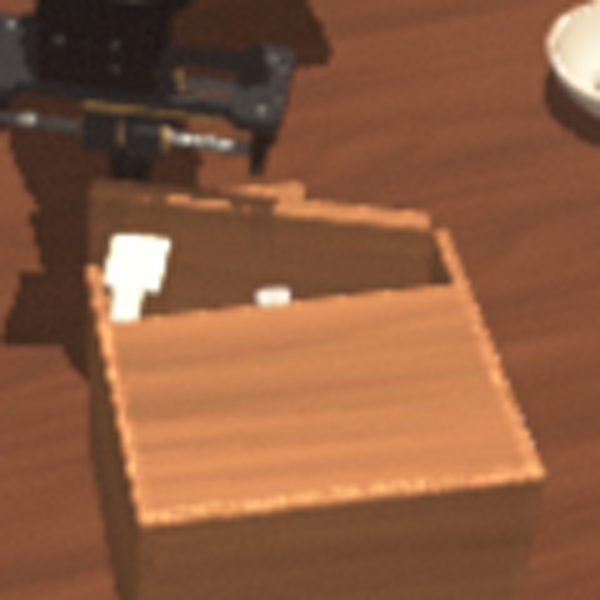

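View pics/w_w.png

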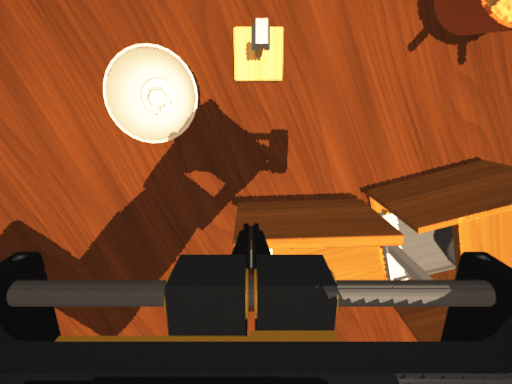

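Door follows well. Now the last push.

```bash
python3 - <<'E'
from h import *
ax=cabT(Q)[:3,0]
P=lambda x,th,z,r=.18:cab(Q,[*arc(x,r,th),z])[0]
O=lambda th:down(np.pi/2+Q[2]-th)
for th in (.2,.15,.12,.1): env.servo_line(P(-.011,th,.115),O(th),rate=.06); print(th,round(ax@env.read_wrist_force(),1))
th=.1
while th>-.08:
    th-=.01; env.servo_line(P(-.011,th,.115),O(max(th,0)),rate=.02); env.hold(.05); f=ax@env.read_wrist_force(); print(round(th,3),round(f,1),end=" ")
    if f<-22: break
save(env.read_camera("scene"),"y_s.png",(235,150,355,270),5)
E
```

```text
0.2 -0.2
0.15 -0.1
0.12 -0.7
0.1 -2.8
0.09 -5.0 0.08 -5.9 0.07 -3.1 0.06 -1.6 0.05 -1.9 0.04 -0.9 0.03 -0.3 0.02 -0.1 0.01 -6.4 0.0 -16.3 -0.01 -28.0
```

View pics/y_s.png

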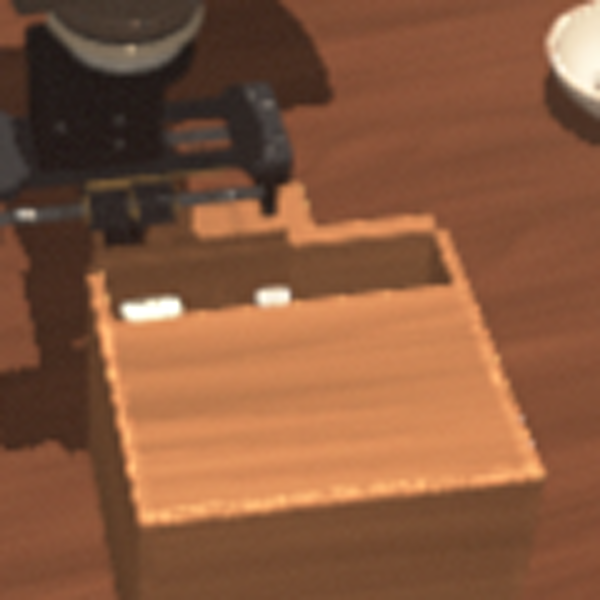

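```bash
python3 - <<'E'
from h import *
o=down(np.pi/2+Q[2])
env.servo_line(cab(Q,[-.06,-.08,.115])[0],o,rate=.06); env.servo_line(cab(Q,[-.06,-.08,.34])[0],o)
env.goto(cab(Q,[-.08,0,.34])[0],down(-np.pi/2+Q[2])); env.hold(.3)
p=env.read_camera("wrist")
im=cv2.resize(p["image"],None,fx=3,fy=3,interpolation=cv2.INTER_CUBIC)
for u in proj(p,cab(Q,[(0,.1,.155),(0,-.1,.155),(.014,-.1,.155),(.014,.1,.155),(.037,-.068,.124),(.034,0,.134)])): cv2.circle(im,tuple(int(round((v+.5)*3-.5)) for v in u),3,(255,0,255),-1)
cv2.imwrite("pics/z.png",im[100:690,440:1080])
save(env.read_camera("scene"),"z_s.png",(235,150,355,270),5)
save(env.read_camera("top"),"z_t.png")
print(env.read_time_s(),np.round(env.read_wrist_force(),1))
E
```

```text
114.5417 [ 0.1 -0.4  0. ]
```

View pics/z.png

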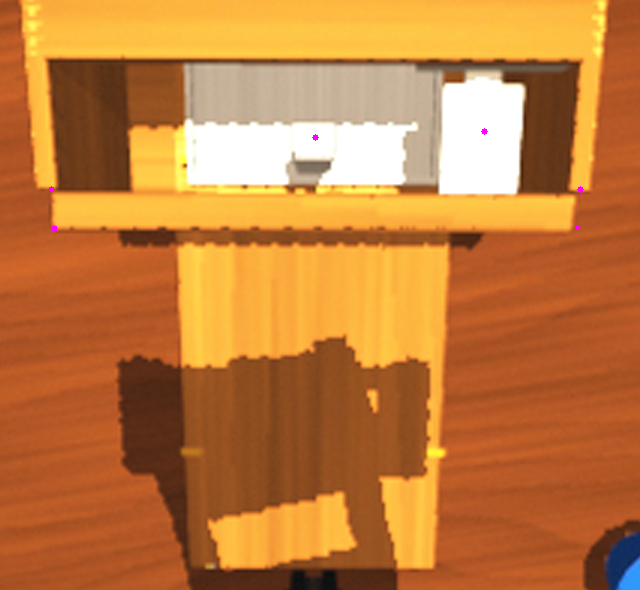

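View pics/z_s.png

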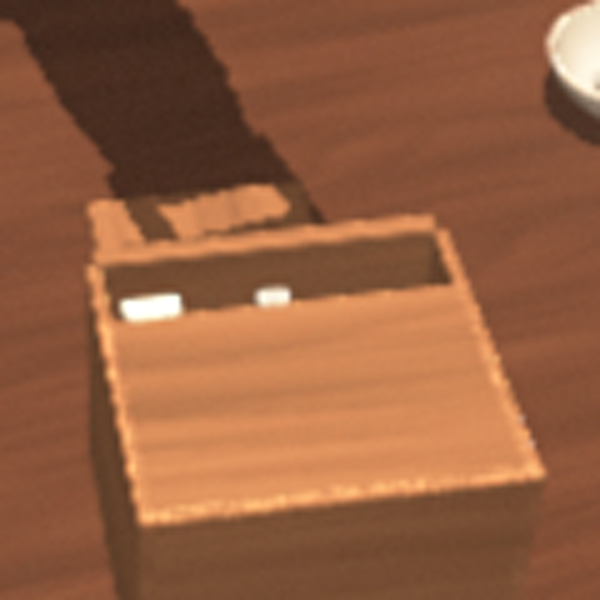

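```bash
python3 - <<'E'
from h import *
env.close_job(); print(env.read_time_s())
E
```

```text
the job is handed in; nothing more can be done
the job is handed in; nothing more can be done
```

I put both steel cups away and handed the job in at about 115 s on the robot's clock. No step failed that I could see, but the cups inside the shut cabinet could not be checked directly.

- **Door and tray:** I pressed the catch through the gap, opened the door to about 1.8 rad and slid the tray out. The first pull left the pointers about 6 mm past the marks, so I nudged the tray back until they lined up.
- **Cups:** Only two steel cups were out; the three blue ones were left alone. One steel cup was knocked about 2 cm aside during the run, and I found it again before grasping it. Each was let go at first light contact (about 3–4 N). The wrist view then showed them nested concentrically on the holder's axis.
- **Closing:** The tray went in until it met its stop, with the push reaching about 17 N. The door's push peaked at about 6 N and dropped as the catch passed its bar, and I then pressed it to about 28 N against its seat.
- **Last checks:** The wrist and scene pictures show the shut door and the catch pad where they were before I started. The tray post stands within about 2 mm of its home position, and nothing was touching the robot. After the tray went in, the cups were hidden under the top board. My evidence that they stayed nested is the picture taken just before, with the tray out.
- **Bystanders:** The pictures taken after the second cup was nested showed no visible change to the other things on the console.

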